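# Set up the crucible heating stand

### The job

Set up the heating stand on the grey heat mat, from the bottom up: stand the burner in the middle of the mat, stand the tripod centrally over it with all its feet on the mat, lay the thick dark grey ceramic tile flat and centred across the tripod's ring, stand the tall narrow crucible upright in the middle of the tile, and cover it with the knobbed lid, centred so that the mouth is closed. Finish each piece, letting go of it, before you fetch the next, never tip the tall crucible over, and leave the low wide crucible where it is.

Things in the scene. Friction and masses are not known exactly. Their poses are not given: they have to be found in the camera images.
- mat: Square mid-grey heat mat fixed flat on the bench, 150 x 150 mm, 6 mm thick, with a pale disc 110 mm across in its middle. Origin: centre of its underside (bench level); z up, x and y along its edges.
- burner: Loose spirit burner, upright: steel body 60 mm across (straight sides to 30 mm, then sloping in to a neck 32 mm across at 44 mm, which ends at 48 mm), with a round black cap 26 mm across from 48 to 75 mm height (a good grip). About 180 g. Origin: centre of its underside; z up.
- tripod: Loose dark steel tripod, 130 mm high, about 180 g: an open flat ring, 104 mm outside and 86 mm inside diameter (band 9 mm wide, 10 mm tall, from 120 to 130 mm height), on three vertical round legs 8 mm thick under the band, 47.5 mm from the axis, 120 degrees apart, one on its x axis. The band can be pinched across its 9 mm from above, anywhere round it. The ring's opening is clear. Origin: on its axis at the level of the feet; z up.
- tile: Loose thick dark grey ceramic tile, a flat slab 115 mm long (its x) x 60 mm wide (its y) x 12 mm thick, lying flat; about 150 g. Grip it across the 60 mm. Origin: centre of its underside; z up.
- crucible: Tall narrow fireclay (terracotta coloured) crucible, open, upright: 60 mm high, 46 mm across from 26 mm height to the rim, narrowing below to 32 mm at the foot, wall 4 mm; about 90 g. Origin: centre of its underside; z up.
- lid: Fireclay lid, lying knob up: flat disc 54 mm across and 5 mm thick, with a round knob 16 mm across rising from 5 to 23 mm height in its middle. Flat below; 40 g. Origin: centre of its underside; z up.
- low_crucible: Low wide fireclay crucible, open, upright, 34 mm high and 58 mm across at the rim. Not part of the job: leave it where it stands. Origin: centre of its underside; z up.
There are look-alikes about, which are no part of the job. Leave any orange or red look-alike of the tile alone.

How it is judged:
By the outcome, as a careful person would: the job done as asked, in the order asked, and still so for the second after the job is handed in, with the robot touching nothing.
It also fails if it takes over 136 s, if anything falls off the work surface, if the arm or the gripper's body presses on something with over 40 N, if the wrist force passes 120 N, or if a joint passes its speed limit or range.

### The arm

A 7-joint arm with a two-finger parallel gripper is mounted at the origin on the work surface. World frame = base frame: x ahead of the robot, y to its left, z up, the work surface at z = 0. Lengths are in m, angles in rad, forces in N, time in s.
With the tool pointing down it reaches from about 0.35 to 0.9 m from the base axis. Payload 8.1 kg.
Tool frame: the origin (TCP) lies midway between the tips of the shut fingers; the grasp point (between the pads) lies 19 mm behind it; z points along the fingers, y is the line along which they close (so a half turn about z gives the same grasp; the last joint's range is limited). The gripper opens to 92 mm and grips with 3 to 60 N. Pads are 19 mm wide; open, the fingers measure 130 mm over their backs; the gripper's body (75 mm by 190 mm) begins 47 mm behind the grasp point.
Start: joints at [-1.416, 0.434, 0.025, 1.573, -0.012, 1.134, -0.075], TCP at [0.159, 0.604, 0.227] pointing down, gripper open.
Joint ranges: [-2.62, 2.62], [-0.44, 2.09], [-1.27, 1.32], [0.08, 2.57], [-1.32, 4.46], [0.12, 2], [-2.74, 2.74]. Speed limits (rad/s): [2.22, 2.22, 3.01, 3.01, 3.14, 3.14, 3.14].

### API

Orientations are given as a rotation vector (axis times angle).
In Python, from cell import arm gives the robot as it stands.
- The arm moves only by the tool send_rows, never from a script. Its argument "increments" is a list of rows, each a list of 3 entries, a list of its own where there are three numbers: the finger opening in cm, from 0 to 9.18, then the shift along the tool's x, y, z in cm, then the turn, a rotation vector about the tool's x, y, z in rad. A call has 1 to 5 rows; each row shifts and turns the commanded pose from where the row before left it, along the tool's axes as they then stand; what a row does not reach is not made up. A row lasts 1/10 s, in which the tool goes at most 50 mm and 8.59 degrees, less where a joint would pass 70% of its speed; a pose out of reach is approached as far as the arm can. A call is refused whole if a number of a shift passes 5 or a number of a turn 0.15, either way. A call with a gripper value outside its range is refused whole. The fingers move at their own pace and stop on an object; "force" is the grip in N (left out, the last holds). Time passes only in rows, so rows that do not move let the fingers close. It gives the time, the measured TCP pose, the force, the opening and the grip force at its end, in the units of the state.
- arm.observe(): the state, without advancing time (a new reading comes with each control period).
- arm.get_image(name): name is "scene" or "top" or "wrist"; returns the picture (400x640x3 uint8, red, green, blue); there is no depth.
- arm.camera_params(name): a dict with "camera_matrix" (3x3 intrinsics, pixels), "R" (3x3) and "t" (3): a world point X has camera coordinates R X + t. Camera axes: x right, y down, z forward; pixel columns grow to the right and rows downward; lengths in m; the calibration is good to about 2 mm. A picture is of the moment at which its call begins: read the wrist's pose just before it. camera_params takes no time and is no camera call; for the wrist camera it gives the pose at the moment of the call.
- arm.sign_off(): hands the job in; it is judged then, once.
The state is a dict: "clock": time; "joints": joint angles; "dq": joint speeds; "joint_efforts": joint torques, N m; "position": TCP position; "ee_rot": TCP orientation; "force": force on the tool from outside, world axes, zero at the start; "ft_torque": the same for the moment, N m; "width": opening from 0.0 (shut) to 1.0 (fully open); "gripper_force": force on a finger pad.
Only numpy, scipy, OpenCV 4.12 (cv2) and the standard library are available. Lean on these libraries where they do the work, as an engineer would, in place of code of your own. Each camera call takes 0.05 s, during which the arm holds its last target. There are 200 camera calls.

## Working session

There is one attempt and no reset: what is moved stays moved. The work goes in short steps, Python scripts to look and compute and a tool call to move; the robot and the scene stay as the last step left them, time stands still between calls to the robot, and variables do not carry over. Pictures are saved under pics/ and viewed, at most 14 in all, crops included, and the job is handed in when it is done.

Besides the shell and the picture viewer there is one more tool, called as a command line: name --argument value ..., lists and objects as JSON in quotes. send_rows: Moves the arm, as the interface text tells. Its arguments: {"type":"object","properties":{"increments":{"type":"array"},"force":{"type":"number"}},"required":["increments"]}

```bash
ls; mkdir -p pics
python3 - <<'E'
from cell import arm
import cv2,numpy as np
s=arm.observe();print({k:np.round(v,3).tolist() for k,v in s.items()})
for n in("scene","top"):
    cv2.imwrite(f"pics/{n}0.png",arm.get_image(n)[:,:,::-1]);p=arm.camera_params(n);print(n,{k:np.round(v,3).tolist() for k,v in p.items()})
p=arm.camera_params("wrist");print({k:np.round(v,3).tolist() for k,v in p.items()})
E
```

```text
pics
{'clock': 0.0, 'joints': [-1.416, 0.435, 0.025, 1.574, -0.012, 1.134, -0.075], 'dq': [0.001, -0.002, -0.001, -0.001, 0.0, 0.001, 0.001], 'joint_efforts': [-0.0, -66.785, 0.985, -31.446, -0.06, 0.043, 0.0], 'position': [0.159, 0.604, 0.226], 'ee_rot': [-0.404, -3.115, 0.003], 'force': [-0.907, 0.283, 0.584], 'ft_torque': [0.069, -0.014, -0.002], 'gripper_force': 0.0, 'width': 0.999}
scene {'camera_matrix': [[476.864, 0.0, 321.39], [0.0, 476.864, 202.529], [0.0, 0.0, 1.0]], 'R': [[-0.686, 0.727, 0.009], [0.495, 0.476, -0.727], [-0.533, -0.495, -0.687]], 't': [0.334, -0.214, 1.345]}
top {'camera_matrix': [[479.179, 0.0, 316.542], [0.0, 479.179, 194.884], [0.0, 0.0, 1.0]], 'R': [[-0.009, -1.0, -0.002], [-0.983, 0.009, -0.186], [0.186, 0.001, -0.983]], 't': [0.008, 0.51, 1.064]}
{'camera_matrix': [[339.198, 0.0, 315.09], [0.0, 339.198, 200.901], [0.0, 0.0, 1.0]], 'R': [[0.256, 0.967, -0.0], [0.938, -0.248, 0.242], [0.234, -0.062, -0.97]], 't': [-0.624, -0.03, 0.389]}
```

View pics/top0.png

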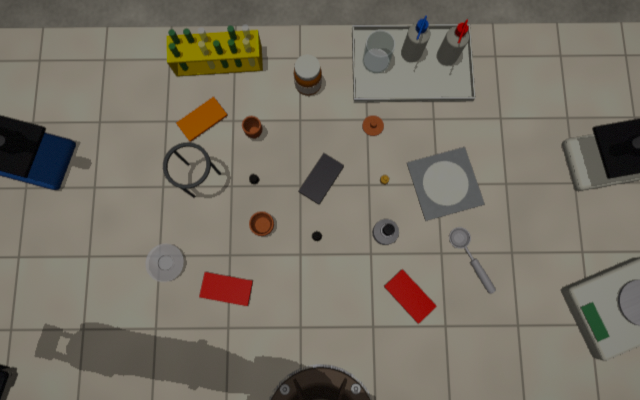

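View pics/scene0.png

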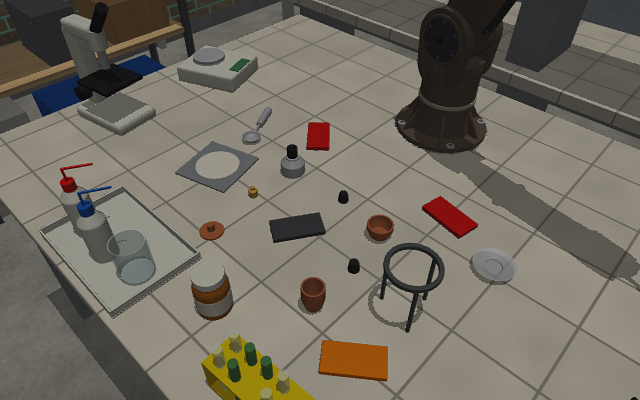

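The top view shows the burner at (386,231), mat (445,183), tile (321,178), tripod ring (187,165), tall crucible (252,127), low crucible (262,223) and lid (373,125). The scene view confirms which is which.

```bash
cat > h.py <<'E'
from cell import arm
import cv2,numpy as np
from scipy.spatial.transform import Rotation as Ro
def w(cam,px,z,p=None):
    p=p or arm.camera_params(cam);R,t,K=map(np.array,(p["R"],p["t"],p["camera_matrix"]))
    px=np.atleast_2d(np.array(px,float));d=np.c_[px,np.ones(len(px))]@np.linalg.inv(K).T@R
    c=-R.T@t;return (c+d*((z-c[2])/d[:,2])[:,None])[:,:2]
def proj(cam,X,p=None):
    p=p or arm.camera_params(cam);c=np.atleast_2d(X)@np.array(p["R"]).T+p["t"];u=c@np.array(p["camera_matrix"]).T;return u[:,:2]/u[:,2:]
def go(x,y,z,yaw):  # yaw: direction of tool y (mod pi); prints shift in tool frame cm + turn
    s=arm.observe();R=Ro.from_rotvec(s["ee_rot"]).as_matrix()
    cur=np.arctan2(R[1,1],R[0,1]);dy=(yaw-cur+np.pi/2)%np.pi-np.pi/2
    tgt=np.array([[np.sin(0)]]);ty=cur+dy
    T=np.array([[-np.sin(ty),np.cos(ty),0],[np.cos(ty),np.sin(ty),0],[0,0,-1]]).T
    T[:,0]=np.cross(T[:,1],T[:,2])
    print("t",round(s["clock"],2),"pos",np.round(s["position"],4),"F",np.round(s["force"],1),"w",round(s["width"]*9.2,2),"gf",round(s["gripper_force"],1))
    d=np.array([x,y,z])-s["position"]
    print(" shift cm",np.round(R.T@d*100,2)," turn",np.round(Ro.from_matrix(R.T@T).as_rotvec(),3)," shift after turn",np.round(T.T@d*100,2), "cur yaw",round(cur,3))
def blob(im,m,near):
    n,l,st,c=cv2.connectedComponentsWithStats(m.astype(np.uint8));k=[i for i in range(1,n) if st[i,4]>25]
    i=min(k,key=lambda i:np.hypot(*(c[i]-near)));return (l==i).astype(np.uint8),c[i],st[i]
def rect(m,cam,z,p=None):
    pts=np.argwhere(m)[:,::-1];W=w(cam,pts,z,p).astype(np.float32)*1000
    return cv2.minAreaRect(W)
E
python3 - <<'E'
from h import *
im=cv2.imread("pics/top0.png");hsv=cv2.cvtColor(im,cv2.COLOR_BGR2HSV).astype(int);V=hsv[...,2];S=hsv[...,1];H=hsv[...,0]
m,c,s=blob(im,(V<85),(321,178));print("tile",s,rect(m,"top",.012), cv2.boxPoints(cv2.minAreaRect(np.argwhere(m)[:,::-1].astype(np.float32))).round().tolist())
m,c,s=blob(im,(S>100),(373,125));print("lid",s,c,w("top",c,.005))
m,c,s=blob(im,(S>100),(252,127));print("cru",s,c,w("top",c,.04))
m,c,s=blob(im,(V<50),(389,229));print("cap",s,c,w("top",c,.068))
print("mat",w("top",[[407,163],[470,148],[484,204],[424,219]],.006).round(3).tolist(),w("top",[445.5,183],.006))
m,c,s=blob(im,(V<85),(187,165));print("ring",s,c);print(w("top",[[187,165],[164,165],[210,165],[187,143],[187,188]],.13).round(3).tolist())
cv2.imwrite("pics/tri.png",cv2.resize(im[130:210,150:240],None,fx=7,fy=7,interpolation=cv2.INTER_CUBIC))
go(.4,-.1,.2,np.pi/2)
E
```

```text
tile [ 299  153   45   51 1170] ((557.2010498046875, -7.721401214599609), (60.99987030029297, 115.7097396850586), 56.184425354003906) [[297.0, 191.0], [324.0, 152.0], [345.0, 166.0], [318.0, 205.0]]
lid [362 116  22  20 348] [372.62643678 125.32758621] [[ 0.6920315  -0.13708858]]
cru [242 116  20  22 348] [251.77298851 126.47988506] [[0.67987764 0.15745346]]
cap [383 224  12  12 106] [388.40566038 229.30188679] [[ 0.42587892 -0.157314  ]]
mat [[0.595, -0.218], [0.631, -0.374], [0.492, -0.398], [0.457, -0.252]] [[ 0.54412999 -0.3086829 ]]
ring [163 142  58  56 757] [187.7318362  166.64993395]
[[0.563, 0.284], [0.563, 0.334], [0.562, 0.234], [0.613, 0.286], [0.512, 0.282]]
t 0.1 pos [0.1593 0.6039 0.226 ] F [0.2 0.4 0. ] w 9.21 gf 0.0
 shift cm [-41.22 -61.92   2.7 ]  turn [-0.001 -0.    -0.258]  shift after turn [-24.07 -70.39   2.6 ] cur yaw 1.313
```

View pics/tri.png

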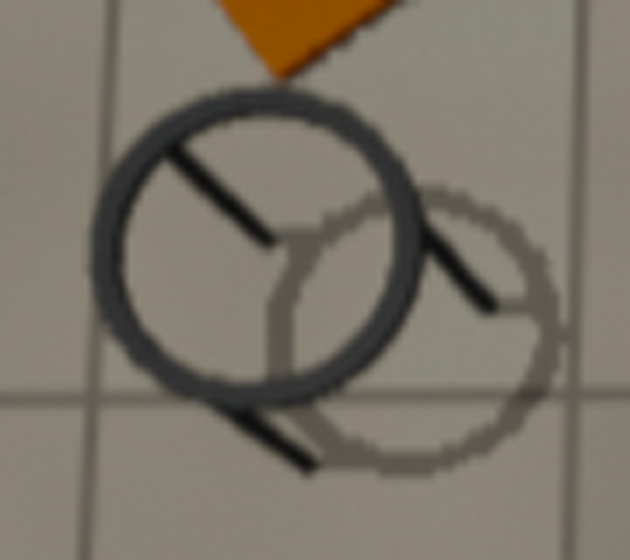

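send_rows --increments '[[9,[0,0,0],[0,0,-0.129]],[9,[0,0,0],[0,0,-0.129]],[9,[-3.5,-3.5,0],[0,0,0]],[9,[-3.5,-3.5,0],[0,0,0]],[9,[-3.5,-3.5,0],[0,0,0]]]'

```text
clock: 0.6
position: [0.2652, 0.4979, 0.2263]
ee_rot: [0.002, -3.141, 0.001]
force: [1.8, 1.0, 0.7]
width: 0.981
gripper_force: 0.0
```

send_rows --increments '[[9,[-3.5,-3.5,0],[0,0,0]],[9,[-3.5,-3.5,0],[0,0,0]],[9,[-2.5,-4.2,0],[0,0,0]],[9,[-2.5,-4.2,0],[0,0,0]],[9,[-2.5,-4.2,0],[0,0,0]]]'

```text
clock: 1.1
position: [0.41, 0.3014, 0.2265]
ee_rot: [0.0, -3.141, 0.0]
force: [1.0, 0.1, -0.3]
width: 0.981
gripper_force: 0.0
```

send_rows --increments '[[9,[-2.5,-4.2,0],[0,0,0]],[9,[0,-4.7,0],[0,0,0]],[9,[0,-4.7,0],[0,0,0]],[9,[0,-4.7,0],[0,0,0]],[9,[0,-4.7,0],[0,0,0]]]'

```text
clock: 1.6
position: [0.4339, 0.0715, 0.2266]
ee_rot: [0.0, -3.141, -0.0]
force: [0.7, 0.5, -0.6]
width: 0.978
gripper_force: 0.0
```

send_rows --increments '[[7,[0,-4.7,0],[0,0,0]],[7,[0,-4.7,0],[0,0,0]],[7,[0,-4.7,0],[0,0,0]],[7,[0,-4.7,0],[0,0,0]],[7,[0,-4.7,0],[0,0,0]]]'

```text
clock: 2.1
position: [0.4339, -0.1634, 0.2268]
ee_rot: [-0.001, 3.141, 0.0]
force: [2.0, 0.7, -0.5]
width: 0.762
gripper_force: 0.0
```

send_rows --increments '[[7,[0,0,2],[0,0,0]],[7,[0,0,0],[0,0,0]],[7,[0,0,0],[0,0,0]]]'

```text
clock: 2.4
position: [0.4341, -0.1608, 0.2065]
ee_rot: [0.001, -3.14, -0.001]
force: [0.6, -0.2, 0.1]
width: 0.766
gripper_force: 0.0
```

Run:
```python
from h import *
go(.426,-.157,.05,np.pi/2)
p=arm.camera_params("wrist");im=arm.get_image("wrist")[:,:,::-1].copy();cv2.imwrite("pics/w1.png",im)
print({k:np.round(v,4).tolist() for k,v in p.items()}, arm.observe()["ee_rot"])
print(proj("wrist",[.426,-.157,.075],p),proj("wrist",[.544,-.309,.006],p))
```

```text
t 2.4 pos [ 0.4341 -0.1608  0.2065] F [ 0.6 -0.2  0.1] w 7.05 gf 0.0
 shift cm [ 0.78  0.37 15.65]  turn [ 0.001 -0.002  0.001]  shift after turn [ 0.81  0.38 15.65] cur yaw 1.572
{'camera_matrix': [[339.1976, 0.0, 315.0897], [0.0, 339.1976, 200.9011], [0.0, 0.0, 1.0]], 'R': [[0.0, 1.0, 0.002], [0.9706, -0.0005, 0.2405], [0.2405, 0.0019, -0.9706]], 't': [0.1605, -0.4468, 0.2659]} [ 2.77592879e-03 -3.14112884e+00 -7.07034991e-04]
[[319.34193465 183.47003493]] [[186.09083954 272.8980819 ]]
```

View pics/w1.png

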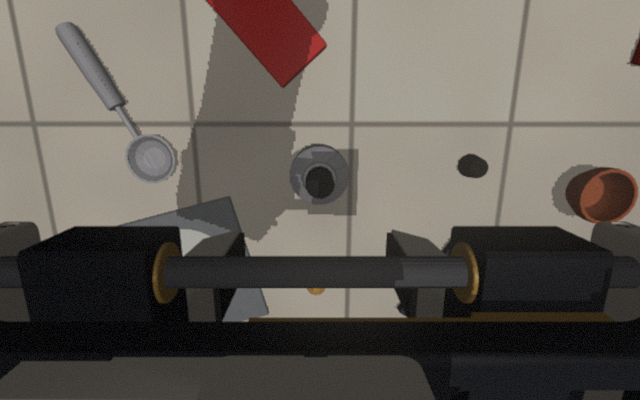

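The wrist view shows the burner cap top at about (320,181), where the top-camera estimate predicts (319,183), so the position agrees to within 2 mm. Descending.

send_rows --increments '[[7,[0.9,0.4,3],[0,0,0]],[7,[0,0,4],[0,0,0]],[7,[0,0,4],[0,0,0]],[7,[0,0,3],[0,0,0]],[7,[0,0,1.5],[0,0,0]]]' --force 30

```text
clock: 2.95
position: [0.425, -0.1559, 0.0501]
ee_rot: [0.004, -3.14, -0.002]
force: [1.0, 0.0, 0.4]
width: 0.763
gripper_force: 0.0
```

send_rows --increments '[[1.5,[0,0,0],[0,0,0]],[1.5,[0,0,0],[0,0,0]],[1.5,[0,0,0],[0,0,0]],[1.5,[0,0,0],[0,0,0]],[1.5,[0,0,0],[0,0,0]]]'

```text
clock: 3.45
position: [0.4261, -0.1576, 0.0525]
ee_rot: [-0.001, 3.14, -0.0]
force: [0.8, 0.9, -0.2]
width: 0.38
gripper_force: 0.0
```

send_rows --increments '[[1.5,[0,0,0],[0,0,0]],[1.5,[0,0,-2],[0,0,0]],[1.5,[0,0,-2],[0,0,0]],[1.5,[0,0,0],[0,0,0]]]'

```text
clock: 3.85
position: [0.4266, -0.158, 0.0935]
ee_rot: [0.0, 3.138, -0.001]
force: [-0.5, -0.0, -2.9]
width: 0.276
gripper_force: 30.0
```

Run:
```python
from h import *
im=cv2.imread("pics/top0.png");g=cv2.cvtColor(im,cv2.COLOR_BGR2GRAY)
print(g[183,445],g[160,420],g[183,400],g[210,430])
m,c,s=blob(im,(g>(int(g[183,445])+int(g[160,420]))//2),(445,183));print(s,c)
hsv=cv2.cvtColor(im,cv2.COLOR_BGR2HSV).astype(int)
mk=np.zeros(g.shape,np.uint8);cv2.fillPoly(mk,[np.array([[400,158],[474,140],[490,208],[420,225]])],1)
cc,r=cv2.minEnclosingCircle(np.argwhere(m)[:,::-1].astype(np.float32)) if s[4]<3000 else (None,0)
print(cc,r, w("top",c,.006))
cv2.imwrite("pics/mat.png",cv2.resize(im[140:230,395:495],None,fx=6,fy=6,interpolation=cv2.INTER_CUBIC))
go(.544,-.31,.1,np.pi/2)
```

```text
138 88 121 92
[ 423  161   46   45 1594] [445.28230866 182.82120452]
(445.16717529296875, 183.1974334716797) 23.07912826538086 [[ 0.54457668 -0.30818275]]
t 3.85 pos [ 0.4266 -0.158   0.0935] F [-0.5 -0.  -2.9] w 2.54 gf 30.0
 shift cm [-11.74 -15.2   -0.61]  turn [-0.001  0.003 -0.   ]  shift after turn [-11.74 -15.2   -0.65] cur yaw 1.571
```

View pics/mat.png

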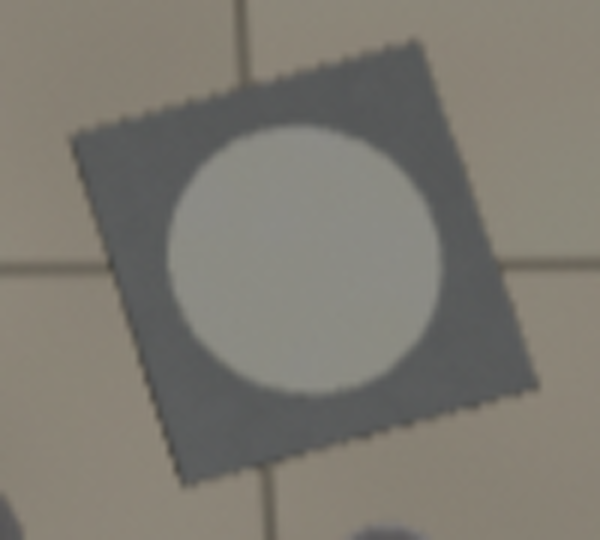

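The pale disc centre is at (445,183), i.e. world (0.544, -0.308). Carrying the burner there.

send_rows --increments '[[1.5,[-2.35,-3,0],[0,0,0]],[1.5,[-2.35,-3,0],[0,0,0]],[1.5,[-2.35,-3,0],[0,0,0]],[1.5,[-2.35,-3,0],[0,0,0]],[1.5,[-2.35,-3,0],[0,0,0]]]'

```text
clock: 4.35
position: [0.5434, -0.3084, 0.0904]
ee_rot: [0.001, -3.141, -0.002]
force: [2.2, 0.4, -1.4]
width: 0.275
gripper_force: 30.0
```

send_rows --increments '[[1.5,[0,0,1.5],[0,0,0]],[1.5,[0,0,0.8],[0,0,0]],[1.5,[0,0,0],[0,0,0]],[1.5,[0,0,0],[0,0,0]]]'

```text
clock: 4.75
position: [0.5422, -0.3064, 0.0682]
ee_rot: [0.001, -3.14, -0.002]
force: [0.4, -0.9, -0.8]
width: 0.279
gripper_force: 30.0
```

Run:
```python
from h import *
go(.5443,-.308,.058,np.pi/2)
```

```text
t 4.75 pos [ 0.5422 -0.3064  0.0682] F [ 0.4 -0.9 -0.8] w 2.57 gf 30.0
 shift cm [-0.21 -0.16  1.02]  turn [ 0.001 -0.001  0.001]  shift after turn [-0.21 -0.16  1.02] cur yaw 1.572
```

send_rows --increments '[[1.5,[-0.15,-0.15,0.4],[0,0,0]],[1.5,[0,0,0.4],[0,0,0]],[1.5,[0,0,0.2],[0,0,0]],[1.5,[0,0,0.1],[0,0,0]],[1.5,[0,0,0],[0,0,0]]]'

```text
clock: 5.25
position: [0.5447, -0.3088, 0.0583]
ee_rot: [-0.0, 3.141, 0.001]
force: [-1.2, 2.1, 3.6]
width: 0.274
gripper_force: 30.0
```

send_rows --increments '[[1.5,[0,0,0.1],[0,0,0]],[1.5,[0,0,0],[0,0,0]]]'

```text
clock: 5.45
position: [0.5448, -0.3088, 0.0582]
ee_rot: [-0.001, 3.14, 0.001]
force: [-5.0, 4.1, 14.5]
width: 0.276
gripper_force: 30.0
```

send_rows --increments '[[6,[0,0,0],[0,0,0]],[6,[0,0,0],[0,0,0]],[6,[0,0,0],[0,0,0]],[6,[0,0,0],[0,0,0]],[6,[0,0,-2],[0,0,0]]]'

```text
clock: 5.95
position: [0.5429, -0.3081, 0.0745]
ee_rot: [0.0, -3.137, -0.003]
force: [0.7, 0.4, 0.3]
width: 0.634
gripper_force: 0.0
```

send_rows --increments '[[6,[0,0,-4],[0,0,0]],[6,[0,0,-4.5],[0,0,0]],[6,[0,0,-4.5],[0,0,0]],[6,[0,0,-4.5],[0,0,0]],[6,[-0.4,4.5,0],[0,0,0]]]'

```text
clock: 6.45
position: [0.5492, -0.2724, 0.2587]
ee_rot: [0.015, 3.132, -0.013]
force: [1.9, 0.3, 0.0]
width: 0.654
gripper_force: 0.0
```

Run:
```python
from h import *
go(.61,.285,.25,np.pi/2)
im=arm.get_image("top")[:,:,::-1];cv2.imwrite("pics/t2.png",cv2.resize(im[130:330,380:580],None,fx=3,fy=3))
```

```text
t 6.45 pos [ 0.5492 -0.2724  0.2587] F [1.9 0.3 0. ] w 6.02 gf 0.0
 shift cm [-5.54 55.81  0.45]  turn [-0.008  0.01  -0.01 ]  shift after turn [-6.08 55.74  0.87] cur yaw 1.561
```

send_rows --increments '[[3,[-0.5,4.9,0],[0,0,0]],[3,[-0.5,4.9,0],[0,0,0]],[3,[-0.5,4.9,0],[0,0,0]],[3,[-0.5,4.9,0],[0,0,0]],[3,[-0.5,4.9,0],[0,0,0]]]'

```text
clock: 7.0
position: [0.5731, -0.0169, 0.2514]
ee_rot: [0.001, -3.141, -0.0]
force: [0.4, 0.0, 0.2]
width: 0.334
gripper_force: 0.0
```

send_rows --increments '[[3,[-0.5,4.9,0],[0,0,0]],[3,[-0.5,4.9,0],[0,0,0]],[3,[-0.5,4.9,0],[0,0,0]],[3,[-0.5,4.9,0],[0,0,0]],[3,[-0.5,4.9,0],[0,0,0]]]'

```text
clock: 7.5
position: [0.598, 0.228, 0.2513]
ee_rot: [0.001, -3.141, 0.0]
force: [1.0, -0.4, 0.7]
width: 0.326
gripper_force: 0.0
```

send_rows --increments '[[3,[-0.7,4.9,0],[0,0,0]],[3,[0,0,0],[0,0,0]],[3,[0,0,0],[0,0,0]]]'

```text
clock: 7.8
position: [0.6047, 0.2765, 0.2505]
ee_rot: [0.005, -3.14, 0.001]
force: [1.0, -1.5, 0.3]
width: 0.325
gripper_force: 0.0
```

Run:
```python
from h import *
go(.61,.285,.25,np.pi/2)
p=arm.camera_params("wrist");im=arm.get_image("wrist")[:,:,::-1].copy();cv2.imwrite("pics/w2.png",im)
c=np.array([.563,.284]);a=np.radians(np.arange(0,360,10))
print(proj("wrist",[*c,.13],p))
```

```text
t 7.8 pos [0.6047 0.2765 0.2505] F [ 1.  -1.5  0.3] w 2.99 gf 0.0
 shift cm [-0.54  0.85  0.05]  turn [-0.001 -0.002  0.003]  shift after turn [-0.53  0.85  0.05] cur yaw 1.574
[[324.57070358 145.53775673]]
```

View pics/w2.png

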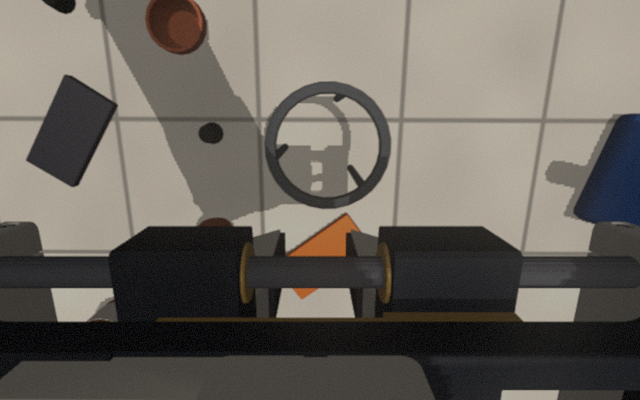

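The ring spans columns 265–391 and rows 81–208, with legs seen at (340,97), (280,152) and (355,175). Its centre is about (0.562, 0.287). I'll pinch at −138°, midway between two legs.

send_rows --increments '[[3,[3.9,-1.05,0],[0,0,0]],[3,[3.9,-1.05,0],[0,0,0]],[3,[0,0,0],[0,0,0.14]],[3,[0,0,0],[0,0,0.14]],[3,[0,0,0],[0,0,0.14]]]' --force 50

```text
clock: 8.35
position: [0.5274, 0.2515, 0.2522]
ee_rot: [0.668, 3.069, 0.001]
force: [0.7, -0.3, 1.0]
width: 0.327
gripper_force: 0.0
```

send_rows --increments '[[3,[0,0,1],[0,0,0.14]],[3,[0,0,1],[0,0,0.14]],[3,[0,0,2],[0,0,0.138]],[3,[0,0,2],[0,0,0]],[3,[0,0,0],[0,0,0]]]'

```text
clock: 8.85
position: [0.5261, 0.2513, 0.1896]
ee_rot: [-1.28, -2.866, 0.006]
force: [-1.3, 0.5, -0.0]
width: 0.327
gripper_force: 0.0
```

Run:
```python
from h import *
go(.5267,.2552,.108,np.radians(42))
p=arm.camera_params("wrist");im=arm.get_image("wrist")[:,:,::-1].copy();cv2.imwrite("pics/w3.png",im)
```

```text
t 8.85 pos [0.5261 0.2513 0.1896] F [-1.3  0.5 -0. ] w 3.01 gf 0.0
 shift cm [0.24 0.34 8.16]  turn [-0.004 -0.    -0.002]  shift after turn [0.24 0.3  8.16] cur yaw 0.731
```

View pics/w3.png

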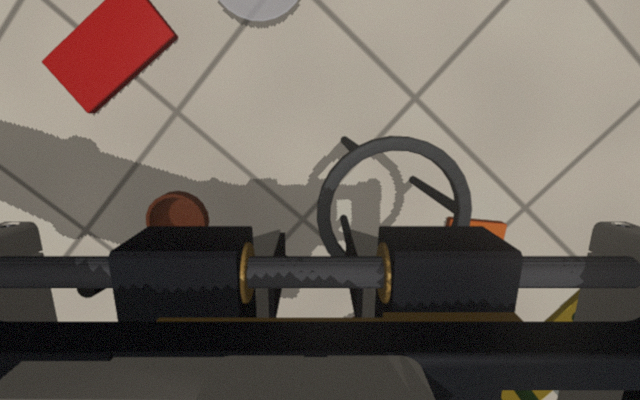

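View pics/t2.png

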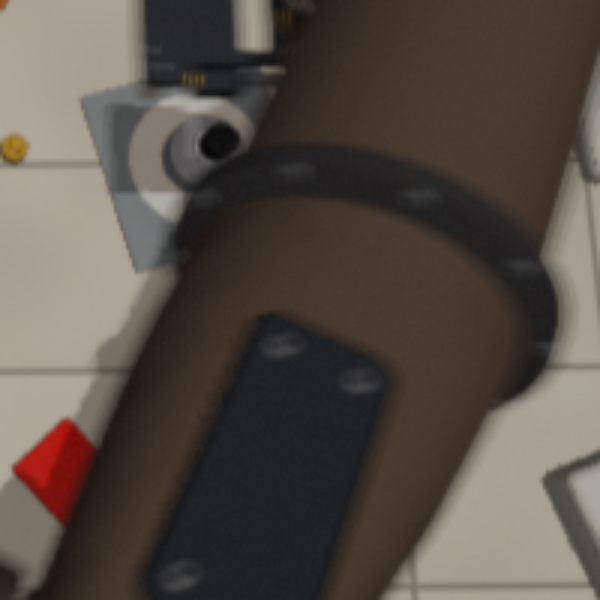

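The burner stands upright on the pale disc. In the wrist view the ring spans columns 317–472 with its top edge at row 137. I'll check that against the estimate.

Run:
```python
from h import *
from scipy.optimize import least_squares
p=arm.camera_params("wrist")
P=w("wrist",[[317,212],[472,212],[395,137],[340,160],[450,160]],.13,p)
f=least_squares(lambda q:np.hypot(*(P-q).T)-.052,[.56,.28]);print(f.x,f.fun.round(4))
c=f.x;go(c[0]-.0475*.743,c[1]-.0475*.669,.108,np.radians(42))
```

```text
[0.56651844 0.28673857] [-0.0004  0.0007  0.0003  0.0005 -0.001 ]
t 8.9 pos [0.5269 0.2519 0.1912] F [ 0.1 -0.   0.2] w 3.02 gf 0.0
 shift cm [-0.06  0.55  8.32]  turn [-0.002 -0.    -0.002]  shift after turn [-0.06  0.53  8.32] cur yaw 0.731
```

send_rows --increments '[[3,[0,0.45,2],[0,0,0]],[3,[0,0,3],[0,0,0]],[3,[0,0,2],[0,0,0]],[3,[0,0,1.2],[0,0,0]],[3,[0,0,0],[0,0,0]]]'

```text
clock: 9.4
position: [0.5306, 0.2561, 0.1094]
ee_rot: [-1.279, -2.869, 0.002]
force: [1.0, 0.6, 0.3]
width: 0.325
gripper_force: 0.0
```

send_rows --increments '[[0.4,[0,0,0],[0,0,0]],[0.4,[0,0,0],[0,0,0]],[0.4,[0,0,0],[0,0,0]],[0.4,[0,0,0],[0,0,0]],[0.4,[0,0,0],[0,0,0]]]'

```text
clock: 9.9
position: [0.5306, 0.2567, 0.1101]
ee_rot: [-1.278, -2.87, 0.0]
force: [-2.2, -1.5, 2.9]
width: 0.083
gripper_force: 50.0
```

Run:
```python
from h import *
go(.5267,.2552,.108,np.radians(42));print(arm.observe()["ee_rot"])
```

```text
t 9.9 pos [0.5306 0.2567 0.1101] F [-2.2 -1.5  2.9] w 0.76 gf 50.0
 shift cm [ 0.15 -0.39  0.21]  turn [-0. -0. -0.]  shift after turn [ 0.15 -0.39  0.21] cur yaw 0.733
[-1.27800228e+00 -2.86976643e+00  1.67681728e-04]
```

send_rows --increments '[[0.4,[0,0,-1],[0,0,0]],[0.4,[0,0,-2],[0,0,0]],[0.4,[0,0,-3],[0,0,0]],[0.4,[0,0,-3],[0,0,0]],[0.4,[0,0,-2],[0,0,0]]]'

```text
clock: 10.4
position: [0.5315, 0.2571, 0.2225]
ee_rot: [1.278, 2.868, 0.003]
force: [0.7, 0.7, -2.4]
width: 0.083
gripper_force: 50.0
```

send_rows --increments '[[0.4,[-0.7,-0.7,0],[0,0,0]],[0.4,[-1.4,-1.4,0],[0,0,0]],[0.4,[-2.1,-2.05,0],[0,0,0]],[0.4,[-2.1,-2.05,0],[0,0,0]],[0.4,[-2.1,-2.05,0],[0,0,0]]]'

```text
clock: 10.9
position: [0.5243, 0.136, 0.2184]
ee_rot: [-1.279, -2.868, 0.004]
force: [0.4, -0.1, -0.1]
width: 0.082
gripper_force: 50.0
```

send_rows --increments '[[0.4,[-2.1,-2.05,0],[0,0,0]],[0.4,[-2.1,-2.05,0],[0,0,0]],[0.4,[-2.1,-2.05,0],[0,0,0]],[0.4,[-2.1,-2.05,0],[0,0,0]],[0.4,[-2.1,-2.05,0],[0,0,0]]]'

```text
clock: 11.4
position: [0.5177, -0.0102, 0.2184]
ee_rot: [-1.279, -2.867, 0.003]
force: [0.5, 0.2, -1.8]
width: 0.079
gripper_force: 50.0
```

send_rows --increments '[[0.4,[-2.1,-2.05,0],[0,0,0]],[0.4,[-2.1,-2.05,0],[0,0,0]],[0.4,[-2.1,-2.05,0],[0,0,0]],[0.4,[-2.1,-2.05,0],[0,0,0]],[0.4,[-2.1,-2.05,0],[0,0,0]]]'

```text
clock: 11.9
position: [0.5115, -0.1564, 0.2184]
ee_rot: [-1.279, -2.867, 0.001]
force: [0.6, -0.5, -1.1]
width: 0.083
gripper_force: 50.0
```

send_rows --increments '[[0.4,[-2.1,-2.05,0],[0,0,0]],[0.4,[-2.1,-2.05,0],[0,0,0]],[0.4,[-2.1,-2.05,0],[0,0,0]],[0.4,[-2.1,-2.05,0],[0,0,0]],[0.4,[-1.2,-1.1,0],[0,0,0]]]'

```text
clock: 12.4
position: [0.5057, -0.2913, 0.2185]
ee_rot: [-1.283, -2.865, 0.003]
force: [0.4, 0.4, -1.5]
width: 0.083
gripper_force: 50.0
```

send_rows --increments '[[0.4,[0,0,0],[0,0,0]],[0.4,[0,0,0],[0,0,0]]]'

```text
clock: 12.6
position: [0.5072, -0.2879, 0.2186]
ee_rot: [-1.28, -2.866, 0.0]
force: [0.4, 0.5, -1.2]
width: 0.078
gripper_force: 50.0
```

Run:
```python
from h import *
go(.509,-.340,.116,np.radians(42))
p=arm.camera_params("wrist");im=arm.get_image("wrist")[:,:,::-1].copy();im2=arm.get_image("scene")[:,:,::-1]
c=cv2.resize(im2[80:280,120:380],None,fx=1.95,fy=2);o=np.vstack([cv2.resize(im[:230],(507,182)),c]);cv2.imwrite("pics/w4.png",o)
```

```text
t 12.6 pos [ 0.5072 -0.2879  0.2186] F [ 0.4  0.5 -1.2] w 0.72 gf 50.0
 shift cm [-4.02 -3.33 10.25]  turn [-0.001 -0.002 -0.002]  shift after turn [-3.99 -3.35 10.26] cur yaw 0.731
```

View pics/w4.png

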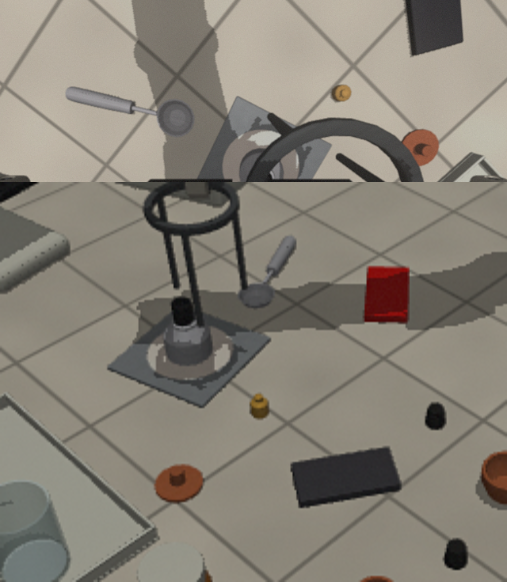

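Run:
```python
from h import *
from scipy.optimize import least_squares
p=arm.camera_params("wrist");im=arm.get_image("wrist")[:,:,::-1].copy()
s=arm.observe();T=s["position"];z=T[2]+.020
V=im.max(2);m=(V<90);m[225:]=0
n,l,st,c=cv2.connectedComponentsWithStats(m.astype(np.uint8));i=l[152:175,425].max();print(st[i],l[150:180,425])
cv2.imwrite("pics/full.png",im[100:230,250:600])
pts=[]
for u in range(330,520,10):
    col=np.flatnonzero(l[:225,u]==i)
    if len(col):pts.append([u,col[0]])
print(pts)
P=w("wrist",pts,z,p);f=least_squares(lambda q:np.hypot(*(P-q).T)-.052,T[:2]+.034,loss="soft_l1",f_scale=.001);print(f.x,f.x-T[:2],(f.fun*1e3).round(1))
```

```text
[ 300  143  233   82 7235] [7 7 7 7 7 7 7 7 7 7 7 7 7 7 7 7 7 7 7 7 7 0 0 0 0 0 0 0 0 0]
[[330, np.int64(158)], [340, np.int64(143)], [350, np.int64(148)], [360, np.int64(155)], [370, np.int64(162)], [380, np.int64(158)], [390, np.int64(154)], [400, np.int64(152)], [410, np.int64(150)], [420, np.int64(149)], [430, np.int64(150)], [440, np.int64(150)], [450, np.int64(152)], [460, np.int64(155)], [470, np.int64(158)], [480, np.int64(162)], [490, np.int64(168)], [500, np.int64(174)], [510, np.int64(172)]]
[ 0.54028908 -0.25760328] [0.03167285 0.02879866] [ 8.6 11.3  7.5  3.1 -1.3 -1.3 -0.9 -0.9 -0.6 -0.4 -0.7 -0.3 -0.3 -0.4
 -0.1  0.3  0.4  1.   4.2]
```

View pics/full.png

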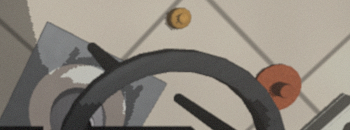

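send_rows --increments '[[0.4,[-2,-1.65,0],[0,0,0]],[0.4,[-2,-1.65,0],[0,0,0]],[0.4,[0,0,0],[0,0,0]],[0.4,[0,0,1],[0,0,0]],[0.4,[0,0,2],[0,0,0]]]'

```text
clock: 13.25
position: [0.5122, -0.3383, 0.1899]
ee_rot: [1.275, 2.869, 0.001]
force: [0.7, 1.2, -1.5]
width: 0.081
gripper_force: 50.0
```

send_rows --increments '[[0.4,[0,0,2],[0,0,0]],[0.4,[0,0,2],[0,0,0]],[0.4,[0,0,1.5],[0,0,0]],[0.4,[0,0,1],[0,0,0]],[0.4,[0,0,0],[0,0,0]]]'

```text
clock: 13.75
position: [0.5106, -0.3382, 0.1233]
ee_rot: [-1.276, -2.868, -0.001]
force: [-0.4, 0.0, -1.4]
width: 0.083
gripper_force: 50.0
```

send_rows --increments '[[0.4,[0,0,0],[0,0,0]]]'

```text
clock: 13.85
position: [0.5114, -0.3393, 0.1251]
ee_rot: [1.277, 2.87, -0.0]
force: [0.7, -1.1, -1.5]
width: 0.083
gripper_force: 50.0
```

Run:
```python
from h import *
go(.5105,-.339,.1155,np.radians(42))
```

```text
t 13.85 pos [ 0.5114 -0.3393  0.1251] F [ 0.7 -1.1 -1.5] w 0.76 gf 50.0
 shift cm [ 0.08 -0.05  0.96]  turn [0. 0. 0.]  shift after turn [ 0.08 -0.05  0.96] cur yaw 0.733
```

send_rows --increments '[[0.4,[0,0,0.4],[0,0,0]],[0.4,[0,0,0.2],[0,0,0]],[0.4,[0,0,0.1],[0,0,0]],[0.4,[0,0,0.1],[0,0,0]],[0.4,[0,0,0],[0,0,0]]]'

```text
clock: 14.35
position: [0.5111, -0.3395, 0.1168]
ee_rot: [1.278, 2.87, -0.0]
force: [-0.4, -0.7, -1.8]
width: 0.082
gripper_force: 50.0
```

send_rows --increments '[[0.4,[0,0,0.1],[0,0,0]],[0.4,[0,0,0],[0,0,0]]]'

```text
clock: 14.55
position: [0.511, -0.3398, 0.116]
ee_rot: [1.278, 2.869, -0.001]
force: [-2.7, -0.3, 2.6]
width: 0.079
gripper_force: 50.0
```

send_rows --increments '[[0.4,[0,0,0.1],[0,0,0]],[1.8,[0,0,0],[0,0,0]],[2.6,[0,0,0],[0,0,0]],[2.6,[0,0,0],[0,0,0]],[2.6,[0,0,0],[0,0,0]]]'

```text
clock: 15.05
position: [0.5113, -0.3391, 0.1146]
ee_rot: [-1.277, -2.87, -0.0]
force: [0.4, -0.5, -0.2]
width: 0.281
gripper_force: 0.0
```

send_rows --increments '[[2.6,[0,0,-2],[0,0,0]],[2.6,[0,0,-3],[0,0,0]],[2.6,[0,0,-4],[0,0,0]],[2.6,[0,0,-4],[0,0,0]],[2.6,[-4,2,0],[0,0,0]]]'

```text
clock: 15.55
position: [0.5515, -0.358, 0.2525]
ee_rot: [1.279, 2.86, 0.0]
force: [0.5, -1.2, 0.4]
width: 0.282
gripper_force: 0.0
```

send_rows --increments '[[2.6,[0,2.5,0],[0,0,0]],[2.6,[0,0,0],[0,0,0]],[2.6,[0,0,0],[0,0,0]]]'

```text
clock: 15.85
position: [0.5715, -0.3383, 0.2441]
ee_rot: [-1.276, -2.87, 0.0]
force: [0.8, -0.6, 0.2]
width: 0.282
gripper_force: 0.0
```

Run:
```python
from h import *
go(.557,-.0077,.25,np.radians(56.2))
p=arm.camera_params("wrist");im=arm.get_image("wrist")[:,:,::-1].copy();cv2.imwrite("pics/w5.png",im)
np.save("p5.npy",p,allow_pickle=True)
print(proj("wrist",[[.5445,-.3085,.136],[.5445,-.3085,.081],[.5443,-.308,.006]],p))
```

```text
t 15.85 pos [ 0.5715 -0.3383  0.2441] F [ 0.8 -0.6  0.2] w 2.6 gf 0.0
 shift cm [25.51 21.08 -0.57]  turn [-0.    -0.001 -0.247]  shift after turn [19.59 26.67 -0.59] cur yaw 0.734
[[315.02189084 148.67097767]
 [315.07515655 143.319377  ]
 [315.28592611 137.93202262]]
```

View pics/w5.png

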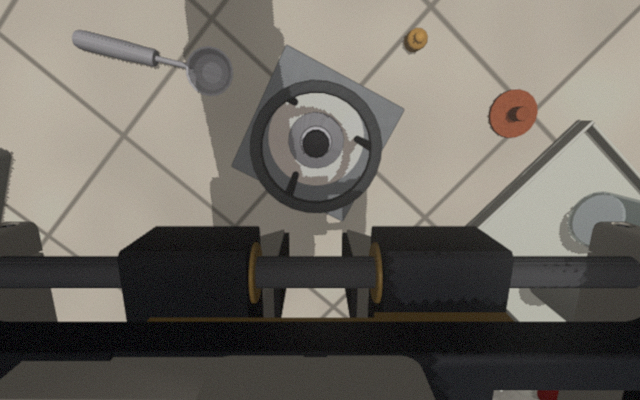

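The ring spans columns 249–381 and rows 80–213, with the burner cap at (315,143). The tripod is concentric with the burner to about 1–2 mm and all its feet are on the mat. Next is the tile.

send_rows --increments '[[9.1,[3.64,3,0],[0,0,0]],[9.1,[3.64,3,0],[0,0,0]],[9.1,[3.64,3,0],[0,0,0]],[9.1,[3.64,3,0],[0,0,0]],[9.1,[3.64,3,0],[0,0,0]]]'

```text
clock: 16.4
position: [0.5599, -0.1026, 0.2449]
ee_rot: [1.28, 2.869, 0.0]
force: [0.6, -0.2, 0.1]
width: 0.669
gripper_force: 0.0
```

send_rows --increments '[[9.1,[3.64,3,0],[0,0,-0.1]],[9.1,[3,4,0],[0,0,-0.147]],[9.1,[0,0,4],[0,0,0]],[9.1,[0,0,4],[0,0,0]],[9.1,[0,0,0],[0,0,0]]]'

```text
clock: 16.9
position: [0.5598, -0.0068, 0.1608]
ee_rot: [-0.913, -2.998, 0.005]
force: [-0.4, -0.0, 0.5]
width: 0.987
gripper_force: 0.0
```

Run:
```python
from h import *
go(.5572,-.0077,.004,np.radians(56.2))
p=arm.camera_params("wrist");im=arm.get_image("wrist")[:,:,::-1].copy();cv2.imwrite("pics/w6.png",im)
```

```text
t 16.9 pos [ 0.5598 -0.0068  0.1608] F [-0.4 -0.   0.5] w 9.08 gf 0.0
 shift cm [ 0.07 -0.14 15.68]  turn [-0.005 -0.006 -0.001]  shift after turn [ 0.17 -0.22 15.68] cur yaw 0.979
```

View pics/w6.png

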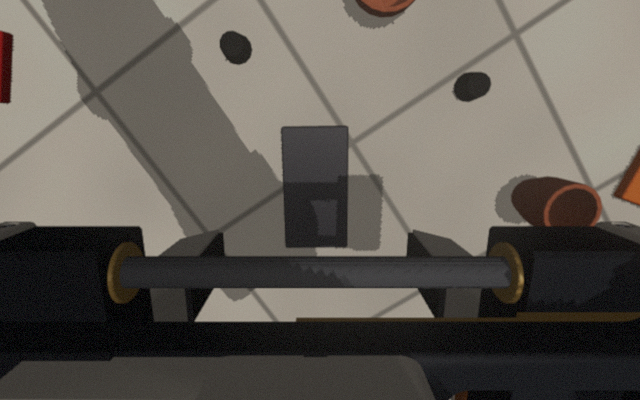

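The wrist view shows the tile square to the gripper, spanning columns 281–348 and rows 126–247.

Run:
```python
from h import *
P=w("wrist",[[281.5,126],[348,126],[282,247],[348,247]],.012);c=P.mean(0);print(P.round(4).tolist(),c)
go(c[0],c[1],.005,np.radians(56.2))
```

```text
[[0.4975, -0.001], [0.5307, 0.0483], [0.5918, -0.0672], [0.6277, -0.0138]] [ 0.56192805 -0.00843165]
t 16.95 pos [ 0.5616 -0.0074  0.1635] F [-0.1 -0.6  0.7] w 9.11 gf 0.0
 shift cm [-1.400e-01 -1.000e-02  1.585e+01]  turn [-0.003 -0.003 -0.002]  shift after turn [-0.09 -0.07 15.85] cur yaw 0.978
```

send_rows --increments '[[9.1,[0,0,4],[0,0,0]],[9.1,[0,0,4],[0,0,0]],[9.1,[0,0,4],[0,0,0]],[9.1,[0,0,2],[0,0,0]],[9.1,[0,0,0],[0,0,0]]]' --force 35

```text
clock: 17.45
position: [0.5633, -0.0073, 0.0243]
ee_rot: [-0.916, -3.003, 0.001]
force: [0.0, -0.1, 0.9]
width: 0.992
gripper_force: 0.0
```

send_rows --increments '[[9.1,[0,0,0],[0,0,0]]]'

```text
clock: 17.55
position: [0.5652, -0.0072, 0.0267]
ee_rot: [0.916, 3.003, 0.001]
force: [0.5, 0.2, 0.9]
width: 0.99
gripper_force: 0.0
```

send_rows --increments '[[9.1,[0,0,1.2],[0,0,0]],[9.1,[0,0,0.8],[0,0,0]],[9.1,[0,0,0],[0,0,0]]]'

```text
clock: 17.85
position: [0.5633, -0.0063, 0.0043]
ee_rot: [-0.914, -3.005, 0.0]
force: [1.1, -0.1, -0.4]
width: 0.99
gripper_force: 0.0
```

send_rows --increments '[[5.5,[0,0,0],[0,0,0]],[5.5,[0,0,0],[0,0,0]],[5.5,[0,0,0],[0,0,0]],[5.5,[0,0,0],[0,0,0]],[5.5,[0,0,0],[0,0,0]]]'

```text
clock: 18.35
position: [0.5636, -0.0067, 0.0049]
ee_rot: [-0.915, -3.005, 0.0]
force: [-0.4, -0.9, 2.3]
width: 0.645
gripper_force: 35.0
```

send_rows --increments '[[5.5,[0,0,-2],[0,0,0]],[5.5,[0,0,-4],[0,0,0]],[5.5,[0,0,-4],[0,0,0]],[5.5,[0,0,-4],[0,0,0]],[5.5,[0,0,-4],[0,0,0]]]'

```text
clock: 18.85
position: [0.5632, -0.0064, 0.1862]
ee_rot: [-0.915, -3.005, 0.0]
force: [0.4, 0.2, -2.2]
width: 0.648
gripper_force: 35.0
```

send_rows --increments '[[5.5,[-1.52,-2.6,0],[0,0,0]],[5.5,[-1.52,-2.6,0],[0,0,0]],[5.5,[-1.52,-2.6,0],[0,0,0]],[5.5,[-1.52,-2.6,0],[0,0,0]],[5.5,[-1.52,-2.6,0],[0,0,0]]]'

```text
clock: 19.35
position: [0.554, -0.1576, 0.1846]
ee_rot: [-0.914, -3.005, -0.0]
force: [0.2, 0.1, -1.9]
width: 0.648
gripper_force: 35.0
```

send_rows --increments '[[5.5,[-1.52,-2.6,0],[0,0,0]],[5.5,[-1.52,-2.6,0],[0,0,0]],[5.5,[-1.52,-2.6,0],[0,0,0]],[5.5,[-1.52,-2.6,0],[0,0,0]],[5.5,[-1.52,-2.6,0],[0,0,0]]]'

```text
clock: 19.85
position: [0.5447, -0.3079, 0.1844]
ee_rot: [-0.914, -3.005, -0.001]
force: [0.1, 0.8, -1.6]
width: 0.646
gripper_force: 35.0
```

send_rows --increments '[[5.5,[0,0,0],[0,0,0]],[5.5,[0,0,0],[0,0,0]],[5.5,[0,0,0],[0,0,0]]]'

```text
clock: 20.15
position: [0.5453, -0.3057, 0.1843]
ee_rot: [-0.913, -3.005, -0.002]
force: [1.2, -0.0, -1.5]
width: 0.646
gripper_force: 35.0
```

Run:
```python
from h import *
p=np.load("p5.npy",allow_pickle=True).item();print("ring",w("wrist",[315,146.5],.136,p), "cap",w("wrist",[315.5,143],.081,p))
go(.544,-.308,.1405,np.radians(56.2))
p=arm.camera_params("wrist");im=arm.get_image("wrist")[:,:,::-1].copy();cv2.imwrite("pics/w7.png",im)
# visible tile end in held state
g=im[:225].max(2);print(g[100:225:6,315].tolist())
```

```text
ring [[ 0.54336338 -0.30726408]] cap [[ 0.54459771 -0.30801335]]
t 20.15 pos [ 0.5453 -0.3057  0.1843] F [ 1.2 -0.  -1.5] w 5.95 gf 35.0
 shift cm [-0.02 -0.27  4.38]  turn [ 0.001 -0.001  0.   ]  shift after turn [-0.02 -0.27  4.38] cur yaw 0.981
[148, 142, 140, 135, 139, 53, 46, 51, 47, 49, 45, 47, 49, 44, 46, 51, 42, 46, 42, 43, 42]
```

Run:
```python
from h import *
im=cv2.imread("pics/w7.png");g=im.max(2).astype(int);print(g[118:140,315].tolist())
s=arm.observe();R=Ro.from_rotvec(s["ee_rot"]).as_matrix()
for r in(126,128,130,132):
    q=w("wrist",[315,r],s["position"][2]+.0075)[0]-s["position"][:2];print(r,q@R[:2,0],q@R[:2,1])
```

```text
[135, 140, 141, 144, 138, 140, 139, 110, 67, 42, 49, 51, 53, 55, 55, 52, 53, 56, 46, 55, 56, 51]
126 0.06045294781516264 -1.6898909496507095e-05
128 0.059601373570373005 -1.766062044209025e-05
130 0.05874743066033091 -1.8424450096863557e-05
132 0.057891109188561246 -1.9190407313030696e-05
```

send_rows --increments '[[5.5,[0,-0.1,1.5],[0,0,0]],[5.5,[0,0,1.5],[0,0,0]],[5.5,[0,0,0.7],[0,0,0]],[5.5,[0,0,0.3],[0,0,0]],[5.5,[0,0,0],[0,0,0]]]'

```text
clock: 20.7
position: [0.5445, -0.3075, 0.1443]
ee_rot: [-0.914, -3.005, -0.0]
force: [0.2, -0.2, -1.6]
width: 0.646
gripper_force: 35.0
```

send_rows --increments '[[5.5,[0,0,0.1],[0,0,0]],[5.5,[0,0,0.1],[0,0,0]],[5.5,[0,0,0],[0,0,0]]]'

```text
clock: 21.0
position: [0.5447, -0.3079, 0.143]
ee_rot: [0.915, 3.005, 0.0]
force: [0.2, -0.3, -2.1]
width: 0.648
gripper_force: 35.0
```

send_rows --increments '[[5.5,[0,0,0.1],[0,0,0]],[5.5,[0,0,0.1],[0,0,0]],[5.5,[0,0,0],[0,0,0]]]'

```text
clock: 21.3
position: [0.5447, -0.308, 0.1409]
ee_rot: [0.915, 3.005, -0.0]
force: [0.5, 0.8, 0.2]
width: 0.649
gripper_force: 35.0
```

send_rows --increments '[[5.5,[0,0,0.05],[0,0,0]],[5.5,[0,0,0],[0,0,0]]]'

```text
clock: 21.5
position: [0.5448, -0.3081, 0.1409]
ee_rot: [0.915, 3.005, 0.0]
force: [-1.3, 0.7, 4.8]
width: 0.646
gripper_force: 35.0
```

send_rows --increments '[[8,[0,0,0],[0,0,0]],[8,[0,0,0],[0,0,0]],[8,[0,0,0],[0,0,0]],[8,[0,0,-2],[0,0,0]],[8,[0,0,-3],[0,0,0]]]'

```text
clock: 22.0
position: [0.5435, -0.3071, 0.189]
ee_rot: [-0.914, -3.002, -0.001]
force: [0.6, -0.6, 0.2]
width: 0.869
gripper_force: 0.0
```

send_rows --increments '[[8,[0,0,-4],[0,0,0]],[8,[-5,0,0],[0,0,0]],[8,[0,0,0],[0,0,0]],[8,[0,0,0],[0,0,0]]]'

```text
clock: 22.4
position: [0.5862, -0.3359, 0.2292]
ee_rot: [-0.914, -3.004, 0.001]
force: [-1.2, -0.1, -1.0]
width: 0.871
gripper_force: 0.0
```

Run:
```python
from h import *
go(.545,-.308,.2,np.pi/2)
p=arm.camera_params("wrist");im=arm.get_image("wrist")[:,:,::-1].copy();cv2.imwrite("pics/w8.png",im)
np.save("p8.npy",p,allow_pickle=True)
print(proj("wrist",[[.5437,-.308,.148]],p))
```

```text
t 22.4 pos [ 0.5862 -0.3359  0.2292] F [-1.2 -0.1 -1. ] w 8.01 gf 0.0
 shift cm [4.97 0.03 2.93]  turn [-0.    -0.001 -0.591]  shift after turn [4.12 2.79 2.92] cur yaw 0.98
[[314.43166752 136.80307198]]
```

View pics/w8.png

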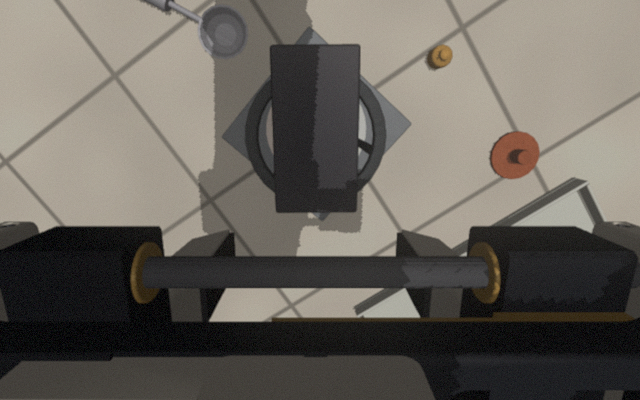

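The tile lies flat across the ring, centred at about (316,130), with the ring spanning columns 245–387. The lid is at (515,155).

Run:
```python
from h import *
p=np.load("p8.npy",allow_pickle=True).item();P=w("wrist",[[271,45],[360,44],[275,212],[357,212]],.148,p);print(P.round(4).tolist(),"tile",P.mean(0))
print("ring lat",w("wrist",[[245,135],[387,135]],.136,p).mean(0))
im=cv2.imread("pics/w8.png");hsv=cv2.cvtColor(im,cv2.COLOR_BGR2HSV)
m,c,s=blob(im,(hsv[...,1]>110)&(hsv[...,0]<14),(515,155));print(s,c,"lid",w("wrist",c,.005,p))
```

```text
[[0.4788, -0.2986], [0.5108, -0.25], [0.5727, -0.3624], [0.6062, -0.3124]] tile [ 0.54212186 -0.30583098]
ring lat [ 0.54380422 -0.3067311 ]
[ 491  132   48   47 1634] [514.5        154.73255814] lid [[ 0.69214944 -0.1370846 ]]
```

send_rows --increments '[[8,[0,0,-1],[0,0,-0.148]],[8,[0,0,-1],[0,0,-0.148]],[8,[0,0,0],[0,0,-0.148]],[8,[0,0,0],[0,0,-0.147]],[8,[0,4.9,0],[0,0,0]]]'

```text
clock: 22.95
position: [0.5823, -0.2941, 0.2503]
ee_rot: [-0.006, -3.14, 0.008]
force: [0.5, -0.5, 0.0]
width: 0.874
gripper_force: 0.0
```

send_rows --increments '[[8,[0,4.9,0],[0,0,0]],[8,[0,4.9,0],[0,0,0]],[8,[0,4.9,0],[0,0,0]],[8,[0,4.9,0],[0,0,0]],[8,[0,4.9,0],[0,0,0]]]'

```text
clock: 23.45
position: [0.5844, -0.0398, 0.2503]
ee_rot: [-0.0, -3.141, -0.001]
force: [1.4, 0.6, 0.9]
width: 0.872
gripper_force: 0.0
```

send_rows --increments '[[8,[-3.5,3.5,0],[0,0,0]],[8,[-3.5,3.5,0],[0,0,0]],[8,[-3.5,3.5,0],[0,0,0]],[8,[-3.5,3.5,0],[0,0,0]],[8,[0,4.9,0],[0,0,0]]]'

```text
clock: 23.95
position: [0.728, 0.1455, 0.2488]
ee_rot: [-0.006, -3.142, 0.005]
force: [0.9, 0.0, 0.5]
width: 0.867
gripper_force: 0.0
```

send_rows --increments '[[8,[0,0.6,3],[0,0,0]],[8,[0,0,0],[0,0,0]],[8,[0,0,0],[0,0,0]]]'

```text
clock: 24.25
position: [0.725, 0.1517, 0.2201]
ee_rot: [-0.002, -3.14, 0.003]
force: [-0.0, -1.3, 0.6]
width: 0.87
gripper_force: 0.0
```

Run:
```python
from h import *
go(.6799,.1575,.03,np.pi/2)
p=arm.camera_params("wrist");im=arm.get_image("wrist")[:,:,::-1].copy();cv2.imwrite("pics/w9.png",im);np.save("p9.npy",p,allow_pickle=True)
print(proj("wrist",[[.68,.157,.06]],p))
hsv=cv2.cvtColor(im,cv2.COLOR_BGR2HSV)
m,c,s=blob(im,(hsv[...,1]>110)&(hsv[...,0]<16),proj("wrist",[.68,.157,.06],p)[0]);print(s,c)
cv2.imwrite("pics/w9c.png",im[60:240,180:460])
```

```text
t 24.25 pos [0.725  0.1517 0.2201] F [-0.  -1.3  0.6] w 8.0 gf 0.0
 shift cm [ 4.47  0.61 19.02]  turn [-0.002 -0.002 -0.001]  shift after turn [ 4.51  0.58 19.01] cur yaw 1.57
[[321.043177   138.43965071]]
[ 297  113   49   49 1494] [319.69344043 137.02342704]
```

View pics/w9c.png

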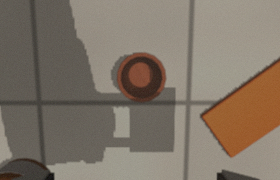

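The rim is centred at about (321,137), which matches the (0.680, 0.157) estimate. Going down to grip it.

send_rows --increments '[[8,[4.55,0.6,0],[0,0,0]],[8,[0,0,4],[0,0,0]],[8,[0,0,4],[0,0,0]],[8,[0,0,4],[0,0,0]],[8,[0,0,0],[0,0,0]]]' --force 20

```text
clock: 24.8
position: [0.6775, 0.1567, 0.0967]
ee_rot: [-0.004, -3.135, 0.004]
force: [-1.5, 0.5, -1.0]
width: 0.873
gripper_force: 0.0
```

Run:
```python
from h import *
go(.679,.1575,.032,np.pi/2)
```

```text
t 24.8 pos [0.6775 0.1567 0.0967] F [-1.5  0.5 -1. ] w 8.03 gf 0.0
 shift cm [-0.19  0.1   6.47]  turn [-0.002 -0.007 -0.002]  shift after turn [-0.15  0.08  6.47] cur yaw 1.568
```

send_rows --increments '[[8,[-0.1,0.1,3],[0,0,0]],[8,[0,0,2.5],[0,0,0]],[8,[0,0,1.2],[0,0,0]],[8,[0,0,0],[0,0,0]]]'

```text
clock: 25.2
position: [0.6817, 0.1594, 0.0339]
ee_rot: [-0.002, -3.141, 0.001]
force: [-0.4, 0.0, 0.9]
width: 0.872
gripper_force: 0.0
```

send_rows --increments '[[4,[0,0,0],[0,0,0]],[4,[0,0,0],[0,0,0]],[4,[0,0,0],[0,0,0]],[4,[0,0,0],[0,0,0]],[4,[0,0,0],[0,0,0]]]'

```text
clock: 25.7
position: [0.6817, 0.1602, 0.0337]
ee_rot: [-0.0, 3.141, -0.0]
force: [-0.5, -0.3, 4.8]
width: 0.501
gripper_force: 20.0
```

send_rows --increments '[[4,[0,0,0],[0,0,0]],[4,[0,0,0],[0,0,0]]]'

```text
clock: 25.9
position: [0.6818, 0.1602, 0.0337]
ee_rot: [-0.0, 3.141, 0.0]
force: [-1.1, -1.1, 5.0]
width: 0.499
gripper_force: 20.0
```

send_rows --increments '[[4,[0,0,-1.5],[0,0,0]],[4,[0,0,-3.5],[0,0,0]],[4,[0,0,-4],[0,0,0]],[4,[0,0,-4],[0,0,0]],[4,[0,0,-4],[0,0,0]]]'

```text
clock: 26.4
position: [0.6811, 0.1603, 0.2056]
ee_rot: [-0.0, 3.142, 0.0]
force: [0.2, 0.3, -1.7]
width: 0.498
gripper_force: 20.0
```

send_rows --increments '[[4,[0,0,-3],[0,0,0]],[4,[0.6,-2,0],[0,0,0]],[4,[1.1,-3.7,0],[0,0,0]],[4,[1.1,-3.7,0],[0,0,0]],[4,[1.1,-3.7,0],[0,0,0]]]'

```text
clock: 26.9
position: [0.6417, 0.0281, 0.234]
ee_rot: [-0.001, 3.141, 0.0]
force: [-0.3, -0.1, -1.1]
width: 0.497
gripper_force: 20.0
```

send_rows --increments '[[4,[1.1,-3.7,0],[0,0,0]],[4,[1.1,-3.7,0],[0,0,0]],[4,[1.1,-3.7,0],[0,0,0]],[4,[1.1,-3.7,0],[0,0,0]],[4,[1.1,-3.7,0],[0,0,0]]]'

```text
clock: 27.4
position: [0.5868, -0.157, 0.2341]
ee_rot: [-0.0, 3.141, 0.0]
force: [0.7, -0.5, -1.6]
width: 0.499
gripper_force: 20.0
```

send_rows --increments '[[4,[1.1,-3.7,0],[0,0,0]],[4,[1.1,-3.7,0],[0,0,0]],[4,[1.1,-3.7,0],[0,0,0]],[4,[1,-4,0],[0,0,0]],[4,[0,0,0],[0,0,0]]]'

```text
clock: 27.9
position: [0.541, -0.314, 0.2344]
ee_rot: [-0.014, -3.141, 0.006]
force: [-0.5, -0.5, -0.2]
width: 0.5
gripper_force: 20.0
```

send_rows --increments '[[4,[0,0,0],[0,0,0]],[4,[0,0,0],[0,0,0]]]'

```text
clock: 28.1
position: [0.545, -0.3054, 0.2334]
ee_rot: [-0.002, 3.141, 0.002]
force: [0.6, -0.1, -0.4]
width: 0.502
gripper_force: 20.0
```

Run:
```python
from h import *
go(.545,-.307,.1825,np.pi/2)
im=arm.get_image("wrist")[:,:,::-1].copy();s=arm.observe();p=arm.camera_params("wrist")
hsv=cv2.cvtColor(im,cv2.COLOR_BGR2HSV).astype(int);m=((hsv[...,1]>100)&(hsv[...,0]<16)).astype(np.uint8)
n,l,st,c=cv2.connectedComponentsWithStats(m);print([(a.tolist(),b.round().tolist()) for a,b in zip(st[1:],c[1:]) if a[4]>40])
print(proj("wrist",s["position"]+[[0,0,.0263],[-.023,0,.0263],[0,.023,.026]],p))
```

```text
t 28.1 pos [ 0.545  -0.3054  0.2334] F [ 0.6 -0.1 -0.4] w 4.62 gf 20.0
 shift cm [-0.   -0.16  5.09]  turn [0.001 0.    0.001]  shift after turn [-0.   -0.16  5.09] cur yaw 1.572
[([262, 197, 107, 60, 4638], [315.0, 231.0]), ([269, 288, 94, 27, 1745], [315.0, 299.0])]
[[315.6413425  273.10059949]
 [315.73777776 221.32889648]
 [369.68450869 272.79348622]]
```

Run:
```python
from h import *
im=arm.get_image("wrist");print([(r,int(im[r,312:319].mean(0)[0])) for r in range(192,258,2)])
p=arm.camera_params("wrist");s=arm.observe();print(proj("wrist",s["position"]+[[-.023,0,.0263],[-.019,0,.0263],[-.023,0,-.0077],[-.016,0,-.0337]],p)[:,1])
```

```text
[(192, 43), (194, 40), (196, 40), (198, 60), (200, 59), (202, 60), (204, 59), (206, 60), (208, 61), (210, 61), (212, 61), (214, 63), (216, 65), (218, 96), (220, 96), (222, 95), (224, 92), (226, 99), (228, 100), (230, 100), (232, 100), (234, 100), (236, 100), (238, 101), (240, 100), (242, 101), (244, 102), (246, 103), (248, 85), (250, 76), (252, 73), (254, 70), (256, 48)]
[221.33610039 230.63984204 201.0966607  201.91068921]
```

send_rows --increments '[[4,[0,-0.1,1.5],[0,0,0]],[4,[0,0,1.5],[0,0,0]],[4,[0,0,1],[0,0,0]],[4,[0,0,0.5],[0,0,0]],[4,[0,0,0],[0,0,0]]]'

```text
clock: 28.7
position: [0.5445, -0.3071, 0.1877]
ee_rot: [0.001, -3.141, -0.001]
force: [-0.8, 1.0, -1.0]
width: 0.502
gripper_force: 20.0
```

send_rows --increments '[[4,[0,0,0.2],[0,0,0]],[4,[0,0,0.1],[0,0,0]],[4,[0,0,0],[0,0,0]]]'

```text
clock: 29.0
position: [0.5447, -0.3078, 0.1855]
ee_rot: [-0.0, 3.141, -0.0]
force: [-0.2, 0.8, -0.3]
width: 0.493
gripper_force: 20.0
```

send_rows --increments '[[4,[0,0,0.15],[0,0,0]],[4,[0,0,0.1],[0,0,0]],[4,[0,0,0],[0,0,0]]]'

```text
clock: 29.3
position: [0.5445, -0.3076, 0.1826]
ee_rot: [0.0, -3.141, -0.0]
force: [0.2, 0.3, -1.4]
width: 0.499
gripper_force: 20.0
```

send_rows --increments '[[4,[0,0,0.1],[0,0,0]],[4,[0,0,0],[0,0,0]]]'

```text
clock: 29.5
position: [0.5446, -0.3078, 0.1818]
ee_rot: [-0.0, 3.141, -0.0]
force: [0.3, 0.5, -0.5]
width: 0.497
gripper_force: 20.0
```

send_rows --increments '[[4,[0,0,0.1],[0,0,0]],[4,[0,0,0],[0,0,0]]]'

```text
clock: 29.7
position: [0.5449, -0.3079, 0.1816]
ee_rot: [-0.0, 3.14, -0.0]
force: [-0.8, 2.4, 6.2]
width: 0.499
gripper_force: 20.0
```

send_rows --increments '[[5,[0,0,0],[0,0,0]],[6,[0,0,0],[0,0,0]],[7,[0,0,0],[0,0,0]],[7,[0,0,0],[0,0,0]],[7,[0,0,-1],[0,0,0]]]'

```text
clock: 30.2
position: [0.5438, -0.3072, 0.1897]
ee_rot: [0.0, -3.139, -0.002]
force: [-0.2, 1.2, -0.4]
width: 0.758
gripper_force: 0.0
```

send_rows --increments '[[7,[0,0,-4],[0,0,0]],[7,[0,0,-4],[0,0,0]],[7,[-5,0,-3],[0,0,0]],[7,[0,0,0],[0,0,0]],[7,[0,0,0],[0,0,0]]]'

```text
clock: 30.7
position: [0.5883, -0.3075, 0.2973]
ee_rot: [-0.002, 3.14, -0.001]
force: [-0.1, 0.5, -1.1]
width: 0.762
gripper_force: 0.0
```

send_rows --increments '[[7,[0,0,0],[0,0,0]]]'

```text
clock: 30.8
position: [0.5865, -0.3079, 0.296]
ee_rot: [-0.001, -3.14, -0.0]
force: [-0.2, -1.1, -0.3]
width: 0.762
gripper_force: 0.0
```

Run:
```python
from h import *
go(.692,-.137,.2,np.pi/2)
p=arm.camera_params("wrist");im=arm.get_image("wrist")[:,:,::-1].copy();cv2.imwrite("pics/w10.png",im)
hsv=cv2.cvtColor(im,cv2.COLOR_BGR2HSV).astype(int);m=((hsv[...,1]>100)&(hsv[...,0]<16)).astype(np.uint8)
n,l,st,c=cv2.connectedComponentsWithStats(m);print([(a.tolist(),b.round().tolist()) for a,b in zip(st[1:],c[1:]) if a[4]>40])
for d in ([.543,-.307],):
  print(proj("wrist",[[*d,.208],[d[0]-.023,d[1],.208],[d[0]+.023,d[1],.208],[d[0],d[1]-.023,.208],[d[0],d[1]+.023,.208]],p))
i=l==(1+np.argmax(st[1:,4]));mm=i.astype(np.uint8);P=np.argwhere(mm)[:,::-1].astype(np.float32)
(cx,cy),r=cv2.minEnclosingCircle(P);print(cx,cy,r,w("wrist",[cx,cy],.208,p))
# tile (dark)
v=im.max(2);m2=((v<75)).astype(np.uint8);m2[230:]=0;print([a.tolist() for a in cv2.connectedComponentsWithStats(m2)[2][1:] if a[4]>300])
```

```text
t 30.8 pos [ 0.5865 -0.3079  0.296 ] F [-0.2 -1.1 -0.3] w 7.01 gf 0.0
 shift cm [-10.56  17.09   9.59]  turn [ 0.    -0.001 -0.001]  shift after turn [-10.55  17.09   9.6 ] cur yaw 1.57
[([284, 113, 63, 64, 3126], [315.0, 144.0]), ([419, 224, 33, 32, 596], [438.0, 236.0])]
[[316.24052677 146.70416073]
 [316.22276351 113.75063972]
 [316.25750344 178.19845931]
 [284.31890708 146.75242765]
 [348.15461174 146.6559052 ]]
314.7638854980469 144.0087127685547 32.03998565673828 [[ 0.54107719 -0.308061  ]]
[[561, 17, 32, 24, 550], [251, 64, 129, 144, 8031], [68, 118, 35, 94, 373], [288, 118, 54, 54, 1593], [0, 166, 38, 64, 884], [68, 226, 111, 4, 328], [452, 227, 111, 3, 325]]
```

Run:
```python
from h import *
p=arm.camera_params("wrist");print(w("wrist",[[315,63.5],[315,207.5],[250.5,136],[379.5,136]],.148,p).round(4).tolist())
im=cv2.imread("pics/w10.png");v=im.max(2);m2=(v<75).astype(np.uint8);m2[230:]=0
n,l,st,c=cv2.connectedComponentsWithStats(m2);i=[k for k in range(1,n) if st[k,0]==251 and st[k,1]==64][0]
(r)=rect(l==i,"wrist",.148,p);print(r)
```

```text
[[0.4781, -0.3077], [0.6042, -0.3079], [0.5383, -0.3651], [0.5385, -0.2504]]
((541.1051635742188, -306.5146484375), (124.09557342529297, 112.2581558227539), 3.4019064903259277)
```

The crucible rim centre (0.541, −0.308) matches the tile centre (0.541, −0.308), so it stands upright in the middle. Next is the lid.

send_rows --increments '[[5,[-2.14,3.42,0],[0,0,0]],[5,[-2.14,3.42,0],[0,0,0]],[5,[-2.14,3.42,0],[0,0,0]],[5,[-2.14,3.42,0],[0,0,0]],[5,[-2.14,3.42,0],[0,0,0]]]' --force 15

```text
clock: 31.35
position: [0.694, -0.1358, 0.296]
ee_rot: [-0.002, -3.14, -0.0]
force: [0.0, -0.2, 0.4]
width: 0.548
gripper_force: 0.0
```

send_rows --increments '[[5,[0,0,4.5],[0,0,0]],[5,[0,0,4.5],[0,0,0]],[5,[0,0,4.5],[0,0,0]],[5,[0,0,4.5],[0,0,0]],[5,[0,0,4],[0,0,0]]]'

```text
clock: 31.85
position: [0.6925, -0.1369, 0.0739]
ee_rot: [-0.001, -3.139, -0.0]
force: [0.7, -0.0, -0.2]
width: 0.544
gripper_force: 0.0
```

send_rows --increments '[[5,[0,0,2.5],[0,0,0]],[5,[0,0,0],[0,0,0]],[5,[0,0,0],[0,0,0]],[5,[0,0,0],[0,0,0]]]'

```text
clock: 32.25
position: [0.6954, -0.1373, 0.0536]
ee_rot: [0.0, 3.139, -0.001]
force: [0.9, 0.2, 0.1]
width: 0.542
gripper_force: 0.0
```

Run:
```python
from h import *
go(.6935,-.137,.0095,np.pi/2)
p=arm.camera_params("wrist");im=arm.get_image("wrist")[:,:,::-1].copy();cv2.imwrite("pics/w11.png",im)
hsv=cv2.cvtColor(im,cv2.COLOR_BGR2HSV).astype(int);m=((hsv[...,1]>100)&(hsv[...,0]<16)).astype(np.uint8)
n,l,st,c=cv2.connectedComponentsWithStats(m);print([(a.tolist(),b.round().tolist()) for a,b in zip(st[1:],c[1:]) if a[4]>40])
s=arm.observe();print(s["position"]);d=np.array([.6935,-.137])
print(proj("wrist",[[d[0]-.027,d[1],.005],[d[0],d[1]-.027,.005],[d[0],d[1]+.027,.005],[*d,.023]],p).round(1).tolist())
```

```text
t 32.25 pos [ 0.6954 -0.1373  0.0536] F [0.9 0.2 0.1] w 4.99 gf 0.0
 shift cm [0.21 0.03 4.41]  turn [-0.001  0.003 -0.   ]  shift after turn [0.19 0.03 4.41] cur yaw 1.571
[([274, 176, 84, 81, 5225], [315.0, 216.0])]
[ 0.69564005 -0.1372352   0.05375193]
[[315.8, 175.5], [273.4, 217.4], [358.2, 217.3], [315.9, 226.3]]
```

The lid edge (columns 274–358, top row 176) matches the prediction for centre (0.6935, −0.137).

send_rows --increments '[[5,[0.2,0,2],[0,0,0]],[5,[0,0,1.6],[0,0,0]],[5,[0,0,0.7],[0,0,0]],[5,[0,0,0],[0,0,0]],[5,[0,0,0],[0,0,0]]]'

```text
clock: 32.8
position: [0.6928, -0.1368, 0.0089]
ee_rot: [-0.0, 3.141, -0.0]
force: [0.9, 0.2, 0.6]
width: 0.542
gripper_force: 0.0
```

send_rows --increments '[[1,[0,0,0],[0,0,0]],[1,[0,0,0],[0,0,0]],[1,[0,0,0],[0,0,0]],[1,[0,0,0],[0,0,0]],[1,[0,0,0],[0,0,0]]]'

```text
clock: 33.3
position: [0.6925, -0.1367, 0.0086]
ee_rot: [-0.0, 3.141, 0.0]
force: [-0.5, -0.3, 1.8]
width: 0.166
gripper_force: 15.0
```

send_rows --increments '[[1,[0,0,0],[0,0,0]],[1,[0,0,0],[0,0,0]]]'

```text
clock: 33.5
position: [0.6925, -0.1367, 0.0086]
ee_rot: [-0.0, 3.141, 0.0]
force: [-0.8, -0.4, 1.2]
width: 0.167
gripper_force: 15.0
```

send_rows --increments '[[1,[0,0,-2],[0,0,0]],[1,[0,0,-4],[0,0,0]],[1,[0,0,-4],[0,0,0]],[1,[0,0,-4],[0,0,0]],[1,[0,0,-4],[0,0,0]]]'

```text
clock: 34.0
position: [0.6921, -0.1367, 0.19]
ee_rot: [0.0, -3.141, 0.0]
force: [0.4, -0.2, -0.9]
width: 0.168
gripper_force: 15.0
```

send_rows --increments '[[1,[0,0,-4],[0,0,0]],[1,[0,0,-4],[0,0,0]],[1,[1,-1.1,0],[0,0,0]],[1,[2.5,-2.8,0],[0,0,0]],[1,[2.5,-2.8,0],[0,0,0]]]'

```text
clock: 34.5
position: [0.6315, -0.2038, 0.2677]
ee_rot: [0.003, -3.141, -0.0]
force: [0.0, -1.5, -0.8]
width: 0.167
gripper_force: 15.0
```

send_rows --increments '[[1,[2.5,-2.8,0],[0,0,0]],[1,[2.5,-2.8,0],[0,0,0]],[1,[2.5,-2.8,0],[0,0,0]],[1,[1.5,-2,0],[0,0,0]],[1,[0,0,0],[0,0,0]]]'

```text
clock: 35.0
position: [0.5385, -0.3123, 0.2684]
ee_rot: [-0.011, -3.14, 0.003]
force: [-1.3, 0.1, -0.3]
width: 0.162
gripper_force: 15.0
```

send_rows --increments '[[1,[0,0,0],[0,0,0]],[1,[0,0,0],[0,0,0]]]'

```text
clock: 35.2
position: [0.543, -0.3065, 0.268]
ee_rot: [0.002, -3.141, -0.001]
force: [0.5, 0.3, -0.3]
width: 0.17
gripper_force: 15.0
```

Run:
```python
from h import *
go(.5425,-.308,.2166,np.pi/2)
p=arm.camera_params("wrist");im=arm.get_image("wrist")[:,:,::-1].copy();cv2.imwrite("pics/w12.png",im)
hsv=cv2.cvtColor(im,cv2.COLOR_BGR2HSV).astype(int);m=((hsv[...,1]>100)&(hsv[...,0]<16)).astype(np.uint8)
n,l,st,c=cv2.connectedComponentsWithStats(m);print([(a.tolist(),b.round().tolist()) for a,b in zip(st[1:],c[1:]) if a[4]>40])
s=arm.observe();T=s["position"]
print(proj("wrist",[T+[-.027,0,-.0036],T+[-.027,0,-.0086],T+[0,-.027,-.0036],T+[0,.027,-.0036]],p).round(1).tolist())
print(proj("wrist",[[.5425-.023,-.308,.208],[.5425,-.308-.023,.208],[.5425,-.308+.023,.208]],p).round(1).tolist())
print([(r,im[r,315].tolist()) for r in range(150,225,5)])
```

```text
t 35.2 pos [ 0.543  -0.3065  0.268 ] F [ 0.5  0.3 -0.3] w 1.57 gf 15.0
 shift cm [ 0.05 -0.15  5.14]  turn [ 0.001 -0.     0.002]  shift after turn [ 0.05 -0.15  5.14] cur yaw 1.572
[([268, 173, 94, 84, 4510], [314.0, 214.0]), ([296, 288, 39, 8, 242], [315.0, 291.0]), ([548, 390, 11, 10, 71], [554.0, 393.0])]
[[315.7, 195.6], [315.7, 193.3], [262.7, 247.2], [368.6, 247.2]]
[[312.9, 181.0], [278.6, 214.8], [347.2, 214.8]]
[(150, [45, 47, 48]), (155, [42, 41, 43]), (160, [41, 37, 41]), (165, [42, 42, 44]), (170, [41, 43, 43]), (175, [28, 36, 57]), (180, [34, 39, 62]), (185, [40, 51, 87]), (190, [39, 53, 95]), (195, [35, 54, 91]), (200, [35, 53, 96]), (205, [37, 53, 91]), (210, [33, 47, 92]), (215, [40, 55, 92]), (220, [37, 50, 90])]
```

Run:
```python
from h import *
p=arm.camera_params("wrist");im=cv2.imread("pics/w12.png");T=arm.observe()["position"]
hsv=cv2.cvtColor(im,cv2.COLOR_BGR2HSV).astype(int);m=((hsv[...,1]>100)&(hsv[...,0]<16))
for r in range(176,257,5):
    q=np.flatnonzero(m[r,230:400])+230
    W=w("wrist",[[q[0],r],[q[-1],r]],T[2]-.0036,p)-T[:2];print(r,q[0],q[-1],(W*1000).round(1).tolist())
```

```text
176 300 327 [[-36.5, -7.5], [-36.6, 5.6]]
181 293 332 [[-34.1, -10.9], [-34.1, 8.0]]
186 289 337 [[-31.6, -12.9], [-31.6, 10.5]]
191 286 340 [[-29.1, -14.4], [-29.1, 12.0]]
196 284 342 [[-26.6, -15.4], [-26.6, 13.0]]
201 282 344 [[-24.1, -16.5], [-24.1, 14.1]]
206 280 345 [[-21.5, -17.5], [-21.5, 14.6]]
211 278 350 [[-19.0, -18.6], [-19.0, 17.2]]
216 275 356 [[-16.4, -20.1], [-16.4, 20.2]]
221 271 359 [[-13.8, -22.2], [-13.8, 21.8]]
226 269 361 [[-11.1, -23.3], [-11.2, 22.9]]
231 271 351 [[-8.5, -22.4], [-8.5, 17.9]]
236 299 331 [[-5.8, -8.3], [-5.8, 7.9]]
241 296 334 [[-3.1, -9.8], [-3.2, 9.5]]
246 278 336 [[-0.4, -19.0], [-0.5, 10.5]]
251 300 334 [[2.3, -7.9], [2.3, 9.5]]
256 273 353 [[5.0, -21.7], [5.0, 19.3]]
```

send_rows --increments '[[1,[0.2,-0.15,1.5],[0,0,0]],[1,[0,0,1.5],[0,0,0]],[1,[0,0,1],[0,0,0]],[1,[0,0,0.5],[0,0,0]],[1,[0,0,0],[0,0,0]]]'

```text
clock: 35.75
position: [0.5405, -0.3086, 0.2228]
ee_rot: [0.001, -3.141, -0.001]
force: [0.3, -0.1, -1.4]
width: 0.169
gripper_force: 15.0
```

send_rows --increments '[[1,[0,0,0.2],[0,0,0]],[1,[0,0,0.1],[0,0,0]],[1,[0,0,0],[0,0,0]]]'

```text
clock: 36.05
position: [0.5406, -0.3093, 0.2207]
ee_rot: [-0.0, 3.141, -0.0]
force: [0.7, 0.4, -1.3]
width: 0.164
gripper_force: 15.0
```

send_rows --increments '[[1,[0,0,0.1],[0,0,0]],[1,[0,0,0],[0,0,0]]]'

```text
clock: 36.25
position: [0.5404, -0.3092, 0.2195]
ee_rot: [-0.0, 3.141, 0.0]
force: [-0.1, 0.3, 0.4]
width: 0.165
gripper_force: 15.0
```

send_rows --increments '[[1,[-0.1,0.1,0.1],[0,0,0]],[1,[0,0,0.1],[0,0,0]],[1,[0,0,0],[0,0,0]]]'

```text
clock: 36.55
position: [0.5414, -0.3081, 0.2172]
ee_rot: [0.0, -3.141, -0.0]
force: [1.5, 0.3, -0.3]
width: 0.169
gripper_force: 15.0
```

send_rows --increments '[[1,[0,0,0.1],[0,0,0]],[1,[0,0,0],[0,0,0]]]'

```text
clock: 36.75
position: [0.5415, -0.3083, 0.2165]
ee_rot: [-0.0, 3.141, -0.0]
force: [0.7, -0.6, -0.0]
width: 0.17
gripper_force: 15.0
```

send_rows --increments '[[1,[0,0,0.1],[0,0,0]],[1,[0,0,0],[0,0,0]]]'

```text
clock: 36.95
position: [0.5419, -0.3085, 0.2164]
ee_rot: [-0.0, 3.14, -0.001]
force: [-0.0, 1.0, 7.2]
width: 0.162
gripper_force: 15.0
```

Contact. Releasing and backing off to check.

send_rows --increments '[[2,[0,0,0],[0,0,0]],[3.5,[0,0,0],[0,0,0]],[4,[0,0,0],[0,0,0]],[4,[0,0,0],[0,0,0]],[4,[0,0,-1],[0,0,0]]]'

```text
clock: 37.45
position: [0.5407, -0.3077, 0.2244]
ee_rot: [0.0, -3.139, -0.002]
force: [0.6, 0.2, -0.5]
width: 0.431
gripper_force: 0.0
```

send_rows --increments '[[4,[0,0,-3],[0,0,0]],[4,[0,0,-4],[0,0,0]],[4,[-4.5,0,-2],[0,0,0]],[4,[0,0,0],[0,0,0]],[4,[0,0,0],[0,0,0]]]'

```text
clock: 37.95
position: [0.5873, -0.308, 0.316]
ee_rot: [-0.002, 3.141, -0.001]
force: [-1.0, -0.7, 0.2]
width: 0.435
gripper_force: 0.0
```

Run:
```python
from h import *
go(.5425,-.308,.3,np.pi/2)
p=arm.camera_params("wrist");im=arm.get_image("wrist")[:,:,::-1].copy();cv2.imwrite("pics/w13.png",im)
hsv=cv2.cvtColor(im,cv2.COLOR_BGR2HSV).astype(int);m=((hsv[...,1]>100)&(hsv[...,0]<16)).astype(np.uint8);m[240:]=0
n,l,st,c=cv2.connectedComponentsWithStats(m);print([(a.tolist(),b.round().tolist()) for a,b in zip(st[1:],c[1:]) if a[4]>40])
i=l==(1+np.argmax(st[1:,4]));(cx,cy),r=cv2.minEnclosingCircle(np.argwhere(i)[:,::-1].astype(np.float32));print(cx,cy,r,w("wrist",[cx,cy],.213,p))
v=im.max(2);m2=(v<75).astype(np.uint8);m2[230:]=0
print([a.tolist() for a in cv2.connectedComponentsWithStats(m2)[2][1:] if a[4]>300])
# scene check: terracotta blobs vs predicted silhouettes
sc=arm.get_image("scene")[:,:,::-1];cv2.imwrite("pics/s13.png",sc);hs=cv2.cvtColor(sc,cv2.COLOR_BGR2HSV).astype(int);m=((hs[...,1]>100)&(hs[...,0]<16)).astype(np.uint8)
n,l,st,c=cv2.connectedComponentsWithStats(m);print([(a.tolist(),b.round().tolist()) for a,b in zip(st[1:],c[1:]) if a[4]>60])
C=[.5425,-.308];print(proj("scene",[[*C,.148],[*C,.208],[*C,.231]]).round(1).tolist())
def sil(d,z0,z1,c=C):
    a=np.linspace(0,6.28,60);X=np.vstack([np.c_[c[0]+d/2*np.cos(a),c[1]+d/2*np.sin(a),0*a+z] for z in(z0,z1)]);q=proj("scene",X);return q.min(0).round(1).tolist(),q.max(0).round(1).tolist()
print("lid",sil(.054,.208,.213),"knob",sil(.016,.213,.231),"cruc",sil(.046,.174,.208),"foot",sil(.032,.148,.15))
print([(r,*[x[0] for x in [np.flatnonzero(l[r])]][0][[0,-1]].tolist()) for r in range(0,1)] if 0 else "")
k=np.argmin(np.hypot(*(c[1:]-proj("scene",[*C,.19])[0]).T))+1
for r in range(st[k,1],st[k,1]+st[k,3],3):
    q=np.flatnonzero(l[r]==k);print(r,q[0],q[-1],end=" | ")
```

```text
t 37.95 pos [ 0.5873 -0.308   0.316 ] F [-1.  -0.7  0.2] w 4.0 gf 0.0
 shift cm [4.48 0.   1.59]  turn [-0.001  0.001  0.001]  shift after turn [ 4.48 -0.    1.6 ] cur yaw 1.572
[([280, 106, 70, 71, 3866], [315.0, 141.0])]
315.2248840332031 141.2816619873047 35.7105827331543 [[ 0.54127202 -0.30799154]]
[[551, 21, 30, 22, 483], [261, 66, 111, 135, 4563], [0, 122, 42, 108, 2421], [125, 226, 109, 4, 322], [397, 226, 108, 4, 319]]
[([77, 0, 19, 19, 153], [86.0, 8.0]), ([102, 0, 57, 44, 825], [125.0, 22.0]), ([193, 83, 25, 37, 643], [207.0, 101.0]), ([306, 122, 24, 29, 541], [318.0, 136.0]), ([60, 163, 33, 30, 290], [70.0, 178.0]), ([422, 196, 56, 43, 1044], [450.0, 216.0]), ([367, 215, 27, 26, 555], [380.0, 227.0]), ([191, 275, 39, 29, 474], [212.0, 293.0]), ([199, 303, 34, 17, 97], [217.0, 315.0]), ([319, 340, 69, 42, 2358], [354.0, 360.0])]
[[209.0, 116.6], [204.9, 93.7], [203.2, 84.5]]
lid ([192.2, 85.6], [217.1, 100.1]) knob ([199.5, 82.7], [208.2, 93.6]) cruc ([194.4, 88.5], [217.5, 112.4]) foot ([201.8, 112.0], [216.0, 120.4])

83 202 206 | 86 201 213 | 89 195 216 | 92 193 216 | 95 194 215 | 98 197 216 | 101 197 216 | 104 198 217 | 107 199 216 | 110 200 217 | 113 201 216 | 116 202 216 | 119 206 210 |
```

The lid measures (0.541, −0.308), the same as the crucible, and its scene-view silhouette matches the expected stack. Signing off.

```bash
python3 -c "
from cell import arm
print(arm.sign_off())"
```

```text
the job is handed in; nothing more can be done
None
```

The heating stand is built on the mat in the order asked (burner, tripod, tile, tall crucible, lid), each centred to about 2 mm, and I handed it in at about 38 s with the gripper clear.

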